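# Shut down the parts-drying station

## Task

Shut down the parts-drying station: before lifting any part, turn the warming plate's knob fully anticlockwise to its off stop. Then put all the parts from the warming plate into the blue tray, each resting on the tray's floor and none on top of another, and set the spare stopper fully home in whichever solvent bottle stands open. Leave the bottles and everything else standing where they are.

Things in the scene. Friction and masses are not known exactly. Their poses are not given: they have to be found in the camera images.
- warmer: bench warming plate, a grey box 290 x 320 mm, 60 mm high, fixed. Origin: centre of its underside; x runs from the control deck to the plate, z up. The steel-edged hot plate (level, 60.5 mm above the bench) spans x -50..+140 mm, y -150..+150 mm, with a lip 8 mm high; the control deck with the knob lies at x -145..-55 mm.
- knob (a joint): angle of the warming plate's black knob: 0 = off (end stop; white pointer at the red mark, towards the deck's front edge), grows clockwise seen from above to 4.7 rad. It stays where it is left.
- knob_grip (a point): point on the knob's axis at gripping height, 97 mm above the bench. The knob has an upright grip bar 47 mm long (along this point's x axis) and 14 mm thick, top 7 mm above this point; 31 mm below this point a disc of 25 mm radius. The pointer is on its -x half.
- tray: blue open parts tray, 290 x 190 mm outside (x by y), 24 mm high, walls and floor 5 mm, fixed; it stands left or right of the warming plate. Origin: centre of its underside.
- bottle_tray: white bottle tray 300 x 120 mm (x by y), 4 mm thick with a rim 10 mm high, fixed, on the other side of the plate. Origin: centre of its underside. At x +105 mm it carries a fixed wooden stopper stand (ring 50 mm across, top 36 mm above the bench, hole 34 mm).
- bottle_1: amber solvent bottle, 70 mm across, 100 mm high, narrowing above 52 mm to a neck 41 mm outside, 33 mm inside at the mouth; loose, standing on the bottle tray. Origin: centre of its underside, z up. At the start one of the two bottles is stoppered and the other is open.
- bottle_2: amber solvent bottle, 70 mm across, 100 mm high, narrowing above 52 mm to a neck 41 mm outside, 33 mm inside at the mouth; loose, standing on the bottle tray. Origin: centre of its underside, z up. At the start one of the two bottles is stoppered and the other is open.
- stopper_a: tapered stopper, 60 mm high: black plug, 21 mm at the foot to 28 mm at 26 mm; black collar 41 mm across from 26 to 32 mm; red round grip 22 mm across from 32 to 60 mm. Origin: centre of its foot, z towards the grip. Fully home the collar sits on the bottle's rim, foot 74 mm above its underside. At the start one stopper is in a bottle, one in the stand (foot 10 mm above the bench).
- stopper_b: tapered stopper, 60 mm high: black plug, 21 mm at the foot to 28 mm at 26 mm; black collar 41 mm across from 26 to 32 mm; red round grip 22 mm across from 32 to 60 mm. Origin: centre of its foot, z towards the grip. Fully home the collar sits on the bottle's rim, foot 74 mm above its underside. At the start one stopper is in a bottle, one in the stand (foot 10 mm above the bench).
- bracket_1: aluminium L bracket drying on the plate, may be absent: foot 44 x 36 mm (x by y), 8 mm thick, and an upright leg 8 mm thick (x -22..-14 mm), 36 mm wide, its top 40 mm above the underside. Origin: centre of its underside.
- bush_1: solid brass bush drying on the plate, may be absent: upright cylinder 36 mm across, 30 mm high (dark dot on top). Origin: centre of its underside, z along its axis.
- bracket_2: aluminium L bracket drying on the plate, may be absent: foot 44 x 36 mm (x by y), 8 mm thick, and an upright leg 8 mm thick (x -22..-14 mm), 36 mm wide, its top 40 mm above the underside. Origin: centre of its underside.
- bush_2: solid brass bush drying on the plate, may be absent: upright cylinder 36 mm across, 30 mm high (dark dot on top). Origin: centre of its underside, z along its axis.
- bracket_3: aluminium L bracket drying on the plate, may be absent: foot 44 x 36 mm (x by y), 8 mm thick, and an upright leg 8 mm thick (x -22..-14 mm), 36 mm wide, its top 40 mm above the underside. Origin: centre of its underside.
- bush_3: solid brass bush drying on the plate, may be absent: upright cylinder 36 mm across, 30 mm high (dark dot on top). Origin: centre of its underside, z along its axis.
- offcut_1: bystander, loose: pine offcut 150 x 70 x 44 mm. Origin: centre of its underside.
- offcut_2: bystander, loose: pine offcut 120 x 60 x 44 mm. Origin: centre of its underside.
- spray: bystander, loose: spray can, 58 mm across, 170 mm high. Origin: centre of its underside.
- mug: bystander, loose: white mug 80 mm across, 92 mm high. Origin: centre of its underside.
- driver: bystander, loose: orange-handled screwdriver 190 mm long, lying. Origin: centre of its underside.
- marker: bystander, loose: marker pen 135 mm long, 15 mm thick, lying on the warming plate's control deck. Origin: centre of its underside.
Not all that is in view belongs to the job. What is shaped like the stopper_b but green or purple is not meant.

How it is judged:
By the outcome, as a careful person would: the job done as asked, in the order asked, and still so for the second after the job is handed in, with the robot touching nothing.
Of bracket_1, bracket_2, bracket_3, bush_1, bush_2, bush_3 only 3 to 5 are there at a start; the rules pass over those that are not, and their reading is None.
At some moment in a run one of bracket_1, bracket_2, bracket_3, bush_1, bush_2, bush_3 may be knocked a few centimetres aside while the robot is not near it.
It also fails if it takes over 210 s, if anything falls off the work surface, if the arm or the gripper's body presses on something with over 40 N, if the wrist force passes 120 N, or if a joint passes its speed limit or range.

## Robot

A 7-joint arm with a two-finger parallel gripper is mounted at the origin on the work surface. World frame = base frame: x ahead of the robot, y to its left, z up, the work surface at z = 0. Lengths are in m, angles in rad, forces in N, time in s.
With the tool pointing down it reaches from about 0.425 to 0.925 m from the base axis. Payload 6.8 kg.
Tool frame: the origin (TCP) lies midway between the tips of the shut fingers; the grasp point (between the pads) lies 19 mm behind it (bot.hold_point_z is the distance from the TCP to the grasp point, in m); z points along the fingers, y is the line along which they close (so a half turn about z gives the same grasp; the last joint's range is limited). The gripper opens to 85 mm and grips with 20 to 120 N. Pads are 22 mm wide; open, the fingers measure 114 mm over their backs; the gripper's body (76 mm by 85 mm) begins 54 mm behind the grasp point. The pads swing forward as they close: fully open they stand 13 mm farther back than shut.
Start: joints at [-1.361, 0.477, 0.022, 1.555, -0.011, 1.109, -0.083], TCP at [0.211, 0.641, 0.231] pointing down, gripper open.
Joint ranges: [-2.96, 2.96], [-0.34, 2.1], [-1.41, 1.46], [0.24, 2.44], [-1.37, 4.51], [0.17, 1.92], [-2.96, 2.96]. Speed limits (rad/s): [2.39, 2.39, 3.14, 3.14, 3.14, 3.14, 3.14].

## Interface

Orientations are given as a unit quaternion [w, x, y, z].
In Python, from station import bot gives the robot as it stands. The module is installed in compiled form; this text tells all that it offers.
- The arm moves only by the tool step_arm, never from a script. Its argument "increments" is a list that holds one entry, the list of rows, each a list of 7 numbers: the opening, from -1 (shut) to 1 (fully open), then the shift along the tool's x, y, z in mm, then the turn, a rotation vector about the tool's x, y, z in degrees. In form: [[[grip, x, y, z, ax, ay, az], ...]]. A call has 1 to 10 rows; each row is the pose to reach, as a shift and turn from the pose commanded when the call began, along the tool's axes at that moment; what a row does not reach only later rows make up. A row lasts 1/12 s, in which the tool goes at most 41.7 mm and 7.16 degrees, less where a joint would pass 70% of its speed; a pose out of reach is approached as far as the arm can. A call with a gripper value outside its range is refused whole. The fingers move at their own pace and stop on an object; "force" is the grip in N (left out, the last holds). Time passes only in rows, so rows that repeat a pose let the fingers close. It gives the time, the measured TCP pose, the force, the opening and the grip force at its end, in the units of the state.
- bot.get_obs(): the state, without advancing time (a new reading comes with each control period).
- bot.read_camera(name): name is "side" or "top" or "wrist"; returns a dict with "image" (384x512x3 uint8, red, green, blue), "camera_matrix" (3x3 intrinsics, pixels), "R" (3x3) and "t" (3): a world point X has camera coordinates R X + t. Camera axes: x right, y down, z forward; pixel columns grow to the right and rows downward; lengths in m; the calibration is good to about 2 mm. A picture is of the moment at which its call begins. There is no depth.
- bot.hand_in(): hands the job in; it is judged then, once.
The state is a dict: "t": time; "q": joint angles; "joint_vel": joint speeds; "joint_torque": joint torques, N m; "eef_pos": TCP position; "tool_rot": TCP orientation; "contact_force": force on the tool from outside, world axes, zero at the start; "torque": the same for the moment, N m; "gripper_width": opening from 0.0 (shut) to 1.0 (fully open); "grasp_force": force on a finger pad.
Only numpy, scipy, OpenCV 4.12 (cv2) and the standard library are available. Lean on these libraries where they do the work, as an engineer would, in place of code of your own. Each camera call takes 0.05 s, during which the arm holds its last target. There are 200 camera calls.

## Working session

There is one attempt and no reset: what is moved stays moved. The work goes in short steps, Python scripts to look and compute and a tool call to move; the robot and the scene stay as the last step left them, time stands still between calls to the robot, and variables do not carry over. Pictures are saved under pics/ and viewed, at most 14 in all, crops included, and the job is handed in when it is done.

Besides the shell and the picture viewer there is one more tool, called as name(argument=value, ...) on one line, values as JSON. step_arm: Moves the arm, as the interface text tells. Its arguments: {"type":"object","properties":{"increments":{"type":"array"},"force":{"type":"number"}},"required":["increments"]}

```bash
mkdir -p pics
cat > h.py <<'E'
import numpy as np, cv2, json
from station import bot
def shot(name, fn=None):
    c=bot.read_camera(name)
    if fn: cv2.imwrite('pics/'+fn, c['image'][:,:,::-1])
    return c
def ray(c,u,v,z):
    K=np.array(c['camera_matrix']);R=np.array(c['R']);t=np.array(c['t'])
    d=R.T@np.linalg.inv(K)@np.array([u,v,1.]);o=-R.T@t
    return (o+d*(z-o[2])/d[2])[:2]
def proj(c,X):
    K=np.array(c['camera_matrix']);p=K@(np.array(c['R'])@np.array(X)+np.array(c['t']));return p[:2]/p[2]
E
python3 - <<'E'
from h import *
import pickle
d={n:shot(n,n+'0.png') for n in ['top','side','wrist']}
pickle.dump(d,open('d0.pkl','wb'))
o=bot.get_obs();print(o)
for n in d: print(n,np.round(d[n]['camera_matrix'],1).tolist(),np.round(-np.array(d[n]['R']).T@d[n]['t'],3),np.round(d[n]['R'],3).tolist())
print(bot.hold_point_z)
a=cv2.resize(cv2.imread('pics/top0.png'),(800,600),interpolation=cv2.INTER_CUBIC);cv2.imwrite('pics/top0b.png',a)
E
```

```text
{'t': 0.15, 'q': array([-1.36107164,  0.47760332,  0.0223567 ,  1.55622441, -0.0114852 ,
        1.10930627, -0.08311031]), 'joint_vel': array([-5.26217755e-05, -2.10359112e-03,  1.10315703e-03, -1.37378369e-03,
       -9.98050626e-05, -1.03272530e-03,  1.81826764e-03]), 'joint_torque': array([ 2.01152230e-03, -5.96927476e+01,  1.60974573e+00, -2.81489468e+01,
        1.26161840e-02,  6.57875891e-03,  5.35157625e-06]), 'eef_pos': array([0.21081018, 0.64075061, 0.23055386]), 'tool_rot': array([-5.39093940e-05,  1.58241765e-01,  9.87400144e-01, -7.04430730e-04]), 'contact_force': array([-0.0220904 ,  0.28740163, -0.68466039]), 'torque': array([-0.01726983, -0.04019282,  0.04646968]), 'grasp_force': 0.0, 'gripper_width': 1.0013365661502924}
top [[405.3, 0.0, 253.4], [0.0, 405.3, 191.0], [0.0, 0.0, 1.0]] [ 0.344 -0.02   1.562] [[0.005, -1.0, -0.004], [-0.988, -0.004, -0.157], [0.157, 0.005, -0.988]]
side [[353.0, 0.0, 260.0], [0.0, 353.0, 189.9], [0.0, 0.0, 1.0]] [ 0.128 -0.652  0.96 ] [[0.79, -0.614, -0.008], [-0.465, -0.589, -0.661], [0.4, 0.525, -0.751]]
wrist [[283.7, 0.0, 257.9], [0.0, 283.7, 194.2], [0.0, 0.0, 1.0]] [0.133 0.667 0.374] [[0.313, 0.95, -0.001], [0.901, -0.297, 0.318], [0.302, -0.1, -0.948]]
0.0187
```

View pics/top0b.png

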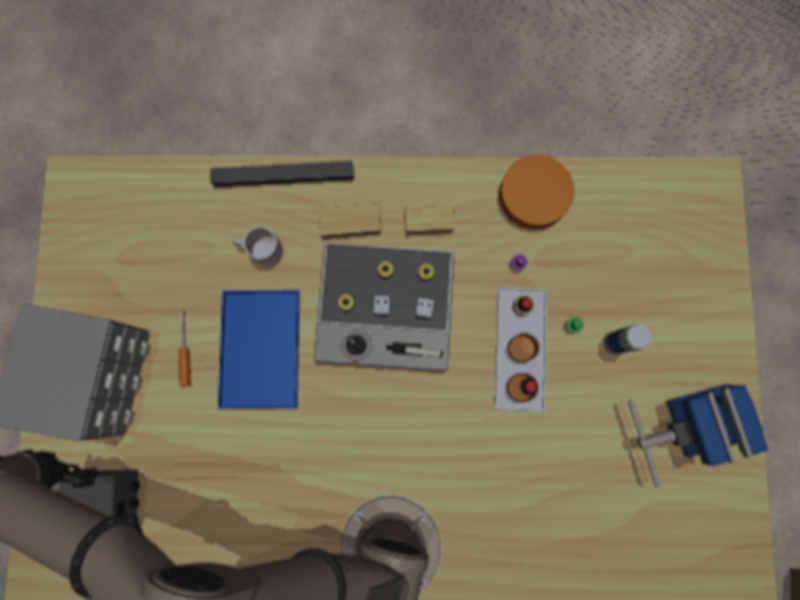

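View pics/side0.png

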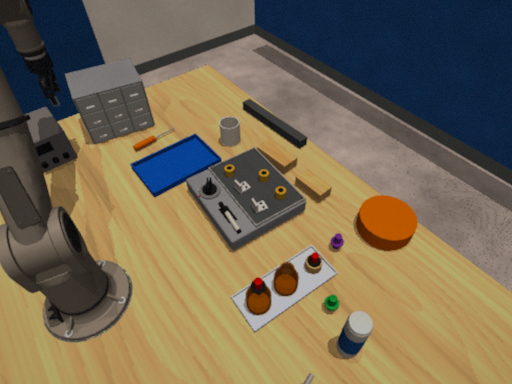

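The top view shows the tray on the left, the warming plate in the middle (bushes at about (386,268), (427,271) and (346,302), brackets at (382,305) and (425,307), knob at (356,345)). The bottle tray is on the right: stand with stopper at (525,305), open bottle (523,348), stoppered bottle (521,387). The side view agrees with this.

Run:
```python
from h import *
import pickle
d=pickle.load(open('d0.pkl','rb'));c=d['top'];s=.64
for n,u,v,z in [('bushA',386,268,.09),('bushB',427,271,.09),('bushC',346,302,.09),('brD',382,305,.07),('brE',425,307,.07),('knob',356,345,.1),('stand',525,305,.07),('open',523,348,.1),('stop',530,387,.16),('trayTL',222,292,.024),('trayTR',299,292,.024),('trayBL',219,408,.024),('trayBR',297,408,.024),('wTL',325,245,.06),('wTR',453,253,.06),('wBL',316,362,.06),('wBR',447,370,.06)]:
    print(n,np.round(ray(c,u*s,v*s,z),3))
a=c['image'][:,:,::-1]
x=cv2.resize(a[145:245,190:300],(528,480),interpolation=cv2.INTER_CUBIC)
y=cv2.resize(a[175:270,310:355],(227,480),interpolation=cv2.INTER_CUBIC)
cv2.imwrite('pics/crop1.png',np.hstack([x,y]))
```

```text
bushA [0.65  0.011]
bushB [ 0.643 -0.087]
bushC [0.568 0.104]
brD [0.565 0.02 ]
brE [ 0.56  -0.082]
knob [0.466 0.079]
stand [ 0.566 -0.32 ]
open [ 0.461 -0.307]
stop [ 0.371 -0.308]
trayTL [0.602 0.416]
trayTR [0.603 0.226]
trayBL [0.32 0.41]
trayBR [0.321 0.223]
wTL [0.713 0.16 ]
wTR [ 0.694 -0.151]
wBL [0.429 0.175]
wBR [ 0.412 -0.134]
```

View pics/crop1.png

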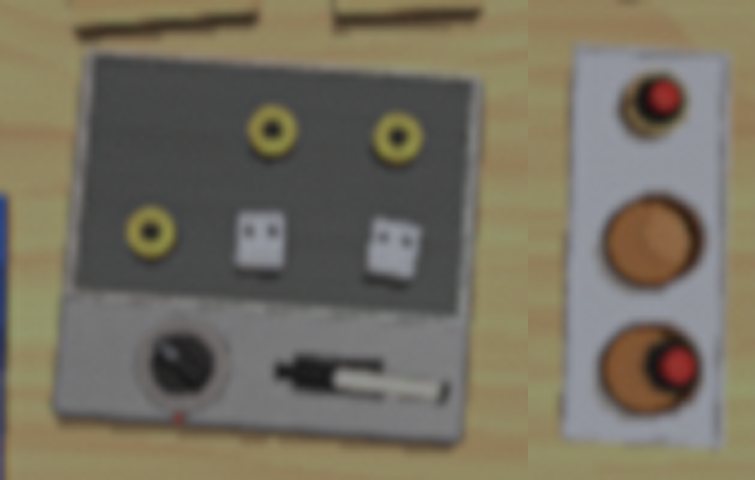

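The crop shows the knob's white pointer pointing up and to the left, roughly 130° clockwise from off. There are three bushes and two brackets, and the middle bottle is open. Next I'll move the wrist camera over the plate.

```bash
cat >> h.py <<'E'
def pose():
    o=bot.get_obs();w,x,y,z=o['tool_rot'];yaw=np.degrees(np.arctan2(2*(x*y+w*z),1-2*(y*y+z*z)))
    return [*o['eef_pos'],yaw]
def plan(wps, start=None):
    p=start or pose()
    for w in wps:
        a=np.radians(p[3]);d=np.array(w[:3])-p[:3]
        dx=d[0]*np.cos(a)+d[1]*np.sin(a);dy=d[0]*np.sin(a)-d[1]*np.cos(a)
        t=-((w[3]-p[3]+180)%360-180)
        n=max(np.linalg.norm(d)*1000/41.7,abs(t)/7.16)
        print('mm %.1f %.1f %.1f  az %.1f  rows>=%.1f'%(dx*1e3,dy*1e3,-d[2]*1e3,t,n)); p=list(w)
E
python3 -c "
from h import *
print(np.round(pose(),4))
plan([(.36,.32,.3,120),(.52,0,.33,90)])"
```

```text
[  0.2108   0.6408   0.2306 161.7903]
mm -242.0 -258.1 -69.4  az 41.8  rows>=8.6
mm -357.1 -21.4 -30.0  az 30.0  rows>=8.6
```

step_arm(increments=[[[1,-242,-258,-69,0,0,42],[1,-242,-258,-69,0,0,42],[1,-242,-258,-69,0,0,42],[1,-242,-258,-69,0,0,42],[1,-242,-258,-69,0,0,42],[1,-242,-258,-69,0,0,42],[1,-242,-258,-69,0,0,42],[1,-242,-258,-69,0,0,42],[1,-242,-258,-69,0,0,42],[1,-242,-258,-69,0,0,42]]])

```text
t: 0.98
eef_pos: [0.3636, 0.3147, 0.3016]
tool_rot: [0.001, 0.506, 0.863, 0.001]
contact_force: [0.5, 0.1, -0.2]
gripper_width: 0.997
grasp_force: 0.0
```

step_arm(increments=[[[1,-357,-21,-30,0,0,30],[1,-357,-21,-30,0,0,30],[1,-357,-21,-30,0,0,30],[1,-357,-21,-30,0,0,30],[1,-357,-21,-30,0,0,30],[1,-357,-21,-30,0,0,30],[1,-357,-21,-30,0,0,30],[1,-357,-21,-30,0,0,30],[1,-357,-21,-30,0,0,30],[1,-357,-21,-30,0,0,30]]])

```text
t: 1.82
eef_pos: [0.521, -0.0057, 0.331]
tool_rot: [0.002, 0.711, 0.703, -0.0]
contact_force: [-0.7, 0.2, -0.5]
gripper_width: 0.998
grasp_force: 0.0
```

Run:
```python
from h import *
import pickle
c=shot('wrist');pickle.dump(c,open('w1.pkl','wb'))
print(np.round(pose(),4),np.round(bot.get_obs()['q'],2))
cv2.imwrite('pics/w1.png',cv2.resize(c['image'][:,:,::-1],(800,600),interpolation=cv2.INTER_CUBIC))
```

```text
[ 5.20100e-01 -2.50000e-03  3.30400e-01  8.94704e+01] [-0.7   0.14  0.66  1.83 -0.09  1.2  -0.02]
```

View pics/w1.png

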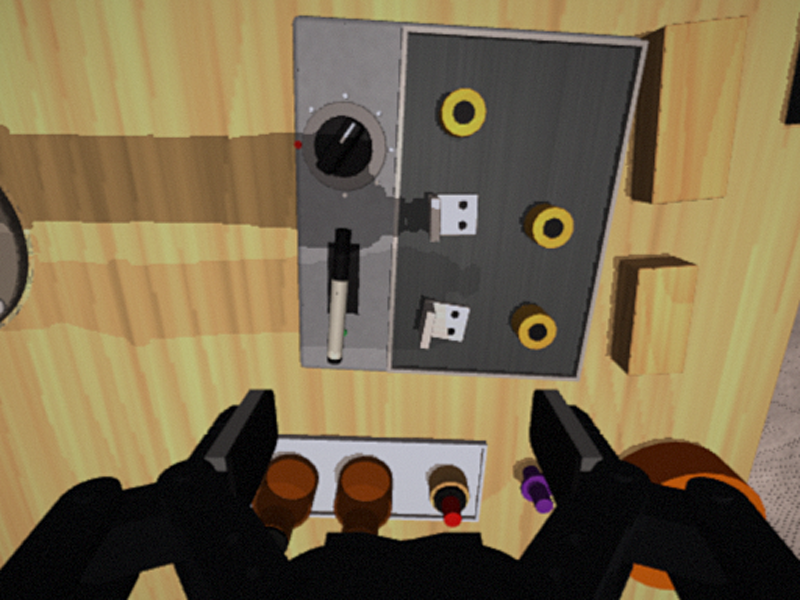

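The wrist view shows the knob at about (345,145) with its bar running diagonally, and bush tops at (465,113), (552,228) and (537,331). The brackets are at (455,215) and (447,322), with their legs on the left (robot) side. I'll enlarge the image to get precise measurements.

Run:
```python
from h import *
import pickle
c=pickle.load(open('w1.pkl','rb'));a=c['image'][:,:,::-1]
k=cv2.resize(a[60:125,185:255],None,fx=6,fy=6,interpolation=cv2.INTER_CUBIC)
b=cv2.resize(a[115:230,255:315],None,fx=6,fy=6,interpolation=cv2.INTER_CUBIC)[:600]
k=np.clip(k.astype(int)*2,0,255).astype('uint8')
o=np.zeros((600,790,3),'uint8');o[:390,:420]=k;o[:b.shape[0],425:425+360]=b[:600]
cv2.imwrite('pics/w1c.png',o)
s=.64
for n,u,v,z in [('bush1',465,113,.0905),('bush2',552,228,.0905),('bush3',537,331,.0905),('wA',296,17,.06),('wB',647,41,.068),('wC',578,378,.068),('wD',301,367,.06)]:
    print(n,np.round(ray(c,u*s,v*s,z),4))
```

```text
bush1 [0.5726 0.1076]
bush2 [0.6508 0.015 ]
bush3 [ 0.6459 -0.0808]
wA [0.4376 0.1834]
wB [0.7207 0.1611]
wC [ 0.6996 -0.1427]
wD [ 0.4146 -0.1303]
```

View pics/w1c.png

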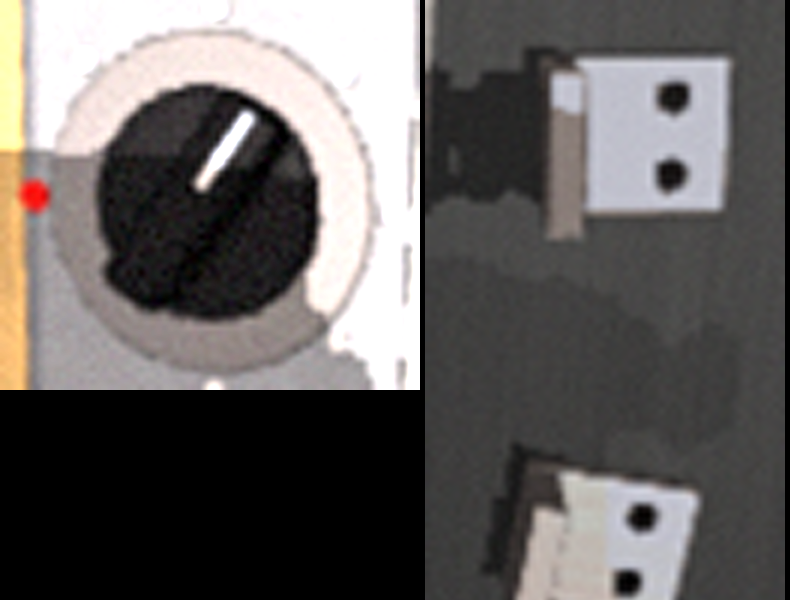

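The enlarged crop shows the pointer running from (203,187) to (250,113), away from the robot and slightly left. Both brackets have their holed foot on the far side and the leg on the robot side.

Run:
```python
from h import *
import pickle
c=pickle.load(open('w1.pkl','rb'))
k=lambda u,v,z: ray(c,u/6+185,v/6+60,z)
b=lambda u,v,z: ray(c,(u-425)/6+255,v/6+115,z)
s=lambda u,v,z: ray(c,u*.64,v*.64,z)
P=lambda n,x: print(n,np.round(x,4))
tip,inn=k(250,113,.104),k(203,187,.104)
P('ptr',[tip,inn]);P('yaw ptr',np.degrees(np.arctan2(*(tip-inn)[::-1])))
P('bar ctr',k(192,193,.104)); P('far/near',[k(245,105,.104),k(140,285,.104)])
P('disc',k(209,200,.066+.0)); P('red',k(35,197,.06))
P('1 far',[b(728,62,.0685),b(722,210,.0685)])
P('1 legfront',[b(552,70,.1005),b(548,238,.1005)]); P('1 legback',[b(585,72,.1005),b(582,238,.1005)])
P('1 holes',[b(672,97,.0685),b(670,175,.0685)])
P('2 holes',[b(642,518,.0685),b(627,582,.0685)])
P('2 far',[b(698,490,.0685),s(464,340,.0685)])
P('2 leg',[s(430,304,.1005),s(421,347,.1005),s(437,303,.1005),s(430,348,.1005)])
```

```text
ptr [[0.4852 0.1003]
 [0.475  0.0864]]
yaw ptr 53.5446
bar ctr [0.4726 0.0853]
far/near [[0.4843 0.1019]
 [0.4608 0.0675]]
disc [0.4713 0.0846]
red [0.4308 0.0859]
1 far [[0.5888 0.041 ]
 [0.5887 0.0065]]
1 legfront [[0.5458 0.0427]
 [0.5452 0.0064]]
1 legback [[0.5529 0.0422]
 [0.5527 0.0063]]
1 holes [[0.576  0.0332]
 [0.5761 0.015 ]]
2 holes [[ 0.5716 -0.0716]
 [ 0.5681 -0.089 ]]
2 far [[ 0.5855 -0.0643]
 [ 0.5812 -0.0986]]
2 leg [[ 0.5452 -0.0495]
 [ 0.5372 -0.0912]
 [ 0.5514 -0.0487]
 [ 0.5455 -0.0923]]
```

```bash
python3 -c "
from h import *
plan([(.472,.085,.17,54.5),(.472,.085,.079,54.5)])"
```

```text
mm 87.1 -48.9 160.4  az 35.0  rows>=4.9
mm 0.0 0.0 91.0  az -0.0  rows>=2.2
```

step_arm(increments=[[[0,87,-49,160,0,0,35],[0,87,-49,160,0,0,35],[0,87,-49,160,0,0,35],[0,87,-49,160,0,0,35],[0,87,-49,160,0,0,35],[0,87,-49,160,0,0,35],[0,87,-49,160,0,0,35],[0,87,-49,160,0,0,35]]])

```text
t: 2.53
eef_pos: [0.4718, 0.0876, 0.1716]
tool_rot: [0.0, 0.887, 0.462, 0.001]
contact_force: [1.0, 0.2, 0.9]
gripper_width: 0.497
grasp_force: 0.0
```

```bash
python3 -c "
from h import *
print(np.round(pose(),4),np.round(bot.get_obs()['q'],2))
plan([(.472,.085,.079,54.5)])"
```

```text
[ 0.4718  0.0876  0.1716 54.996 ] [-0.86  0.26  0.65  2.11 -0.21  0.83 -0.7 ]
mm -2.0 1.7 92.6  az 0.5  rows>=2.2
```

step_arm(increments=[[[0,-2,2,50,0,0,0.5],[0,-2,2,70,0,0,0.5],[0,-2,2,85,0,0,0.5],[0,-2,2,93,0,0,0.5],[0,-2,2,93,0,0,0.5],[0,-2,2,93,0,0,0.5]]])

```text
t: 3.03
eef_pos: [0.4726, 0.0844, 0.0786]
tool_rot: [0.0, 0.89, 0.456, 0.001]
contact_force: [0.2, -0.7, 0.3]
gripper_width: 0.5
grasp_force: 0.0
```

step_arm(increments=[[[-1,0,0,0,0,0,0],[-1,0,0,0,0,0,0],[-1,0,0,0,0,0,0],[-1,0,0,0,0,0,0],[-1,0,0,0,0,0,0],[-1,0,0,0,0,0,0],[-1,0,0,0,0,0,0],[-1,0,0,0,0,0,0]]], force=30)

```text
t: 3.7
eef_pos: [0.4727, 0.0848, 0.0787]
tool_rot: [0.0, 0.89, 0.456, 0.002]
contact_force: [0.3, -0.5, 6.7]
gripper_width: 0.157
grasp_force: 34.5
```

```bash
python3 -c "
from h import *
print(np.round(pose(),4),bot.get_obs())"
```

```text
[ 0.4727  0.0848  0.0787 54.2892] {'t': 3.7, 'q': array([-0.75450419,  0.42912353,  0.55042663,  2.17066123, -0.37880515,
        0.63024217, -0.55840806]), 'joint_vel': array([ 1.47505516e-03, -1.90815671e-05, -7.54442250e-04,  1.34176111e-04,
       -9.10852361e-04, -1.44781065e-03,  1.30346888e-03]), 'joint_torque': array([-4.68201907e-01, -3.70879912e+01,  5.45275614e+00, -1.54288226e+01,
       -1.51035204e-01,  5.68766159e-02,  1.03707254e-02]), 'eef_pos': array([0.47270411, 0.08483936, 0.07868843]), 'tool_rot': array([2.21600736e-04, 8.89857405e-01, 4.56235630e-01, 1.67318076e-03]), 'contact_force': array([ 0.29560762, -0.45694704,  6.72873857]), 'torque': array([-0.19161022, -0.04307303, -0.0241357 ]), 'grasp_force': 34.45029258728027, 'gripper_width': 0.15684540837823358}
```

step_arm(increments=[[[-1,0,0,0,0,0,-6],[-1,0,0,0,0,0,-12],[-1,0,0,0,0,0,-18],[-1,0,0,0,0,0,-24],[-1,0,0,0,0,0,-30],[-1,0,0,0,0,0,-36],[-1,0,0,0,0,0,-42],[-1,0,0,0,0,0,-48],[-1,0,0,0,0,0,-54],[-1,0,0,0,0,0,-60]]], force=40)

```text
t: 4.53
eef_pos: [0.4703, 0.0851, 0.0786]
tool_rot: [-0.001, 0.54, 0.842, 0.0]
contact_force: [-7.3, -0.4, 15.5]
gripper_width: 0.152
grasp_force: 41.3
```

```bash
python3 -c "
from h import *
o=bot.get_obs()
print(np.round(pose(),4),o['contact_force'],o['torque'],o['q'])"
```

```text
[4.703000e-01 8.510000e-02 7.860000e-02 1.146021e+02] [-7.31598482 -0.41347212 15.51128103] [ 0.01926819  1.61631358 -0.00428125] [-0.531448    0.38815553  0.26886215  2.15882428 -0.17728287  0.61578255
  0.29299009]
```

step_arm(increments=[[[-1,0,0,0,0,0,-7],[-1,0,0,0,0,0,-14],[-1,0,0,0,0,0,-21],[-1,0,0,0,0,0,-28],[-1,0,0,0,0,0,-35],[-1,0,0,0,0,0,-41],[-1,0,0,0,0,0,-47],[-1,0,0,0,0,0,-52],[-1,0,0,0,0,0,-55],[-1,0,0,0,0,0,-57]]])

```text
t: 5.37
eef_pos: [0.4689, 0.0833, 0.0786]
tool_rot: [-0.002, 0.075, 0.997, -0.001]
contact_force: [-10.7, -4.7, 21.7]
gripper_width: 0.155
grasp_force: 42.1
```

step_arm(increments=[[[-1,0,0,0,0,0,-1],[-1,0,0,0,0,0,-2],[-1,0,0,0,0,0,-3],[-1,0,0,0,0,0,-4],[-1,0,0,0,0,0,-4]]])

```text
t: 5.78
eef_pos: [0.4689, 0.0831, 0.0786]
tool_rot: [-0.002, 0.041, 0.999, -0.001]
contact_force: [-11.1, -4.8, 22.0]
gripper_width: 0.153
grasp_force: 42.1
```

```bash
python3 -c "
from h import *
o=bot.get_obs()
print(np.round(pose(),4),o['contact_force'],o['torque'],o['q'])"
```

```text
[4.689000e-01 8.310000e-02 7.860000e-02 1.752928e+02] [-11.11614039  -4.78721912  22.006161  ] [-0.91242829  2.4004484   0.01800655] [-3.08235003e-01  3.77607878e-01  1.36979117e-03  2.14588215e+00
  5.04242281e-04  6.22710534e-01  1.18127443e+00]
```

step_arm(increments=[[[-1,0,0,0,0,0,-1],[-1,0,0,0,0,0,-2],[-1,0,0,0,0,0,-3],[-1,0,0,0,0,0,-4],[-1,0,0,0,0,0,-5],[-1,0,0,0,0,0,-6]]])

```text
t: 6.28
eef_pos: [0.4689, 0.083, 0.0787]
tool_rot: [-0.002, -0.008, 1.0, -0.001]
contact_force: [-11.3, -4.2, 22.3]
gripper_width: 0.157
grasp_force: 75.7
```

```bash
python3 -c "
from h import *
o=bot.get_obs()
print(np.round(pose(),4),o['contact_force'],o['torque'],o['joint_torque'])"
```

```text
[ 4.689000e-01  8.300000e-02  7.870000e-02 -1.790614e+02] [-11.31436884  -4.16895661  22.30157006] [-0.72540732  2.46763631 -2.00825871] [ -2.87465394 -35.213871    -1.31812245 -20.33784628   1.68652363
  -3.7822406    1.76819779]
```

The knob is against its stop: 2 Nm of reaction at about 178° yaw. I'll release it, rise and go back to the viewing pose.

step_arm(increments=[[[0,0,0,0,0,0,1],[0,0,0,0,0,0,1],[0,0,0,0,0,0,1],[0,0,0,0,0,0,1],[0,0,0,-40,0,0,1],[0,0,0,-80,0,0,1],[0,0,0,-100,0,0,1],[0,0,0,-100,0,0,1]]])

```text
t: 6.95
eef_pos: [0.4742, 0.0856, 0.1818]
tool_rot: [0.004, -0.003, 1.0, 0.001]
contact_force: [0.3, -1.2, 0.4]
gripper_width: 0.496
grasp_force: 0.0
```

```bash
python3 -c "
from h import *
print(np.round(pose(),4))
plan([(.52,0,.33,115),(.52,0,.33,90)])"
```

```text
[ 4.742000e-01  8.560000e-02  1.818000e-01 -1.796878e+02]
mm -45.3 -85.9 -148.2  az 65.3  rows>=9.1
mm 0.0 0.0 -0.0  az 25.0  rows>=3.5
```

step_arm(increments=[[[1,-45,-86,-148,0,0,65],[1,-45,-86,-148,0,0,65],[1,-45,-86,-148,0,0,65],[1,-45,-86,-148,0,0,65],[1,-45,-86,-148,0,0,65],[1,-45,-86,-148,0,0,65],[1,-45,-86,-148,0,0,65],[1,-45,-86,-148,0,0,65],[1,-45,-86,-148,0,0,65],[1,-45,-86,-148,0,0,65]]])

```text
t: 7.78
eef_pos: [0.5163, -0.001, 0.3243]
tool_rot: [-0.0, 0.537, 0.844, -0.001]
contact_force: [-1.0, -0.0, -0.3]
gripper_width: 1.0
grasp_force: 0.0
```

step_arm(increments=[[[1,0,0,0,0,0,25],[1,0,0,0,0,0,25],[1,0,0,0,0,0,25],[1,0,0,0,0,0,25],[1,0,0,0,0,0,25],[1,0,0,0,0,0,25],[1,0,0,0,0,0,25]]])

```text
t: 8.37
eef_pos: [0.5165, -0.001, 0.3249]
tool_rot: [-0.0, 0.704, 0.71, -0.0]
contact_force: [0.3, -0.6, -0.3]
gripper_width: 1.0
grasp_force: 0.0
```

Run:
```python
from h import *
import pickle
c=shot('wrist');pickle.dump(c,open('w2.pkl','wb'))
print(np.round(pose(),4),np.round(bot.get_obs()['q'],2))
a=c['image'][:,:,::-1]
k=np.clip(cv2.resize(a[60:125,185:255],None,fx=5,fy=5,interpolation=cv2.INTER_CUBIC).astype(int)*2,0,255)
b=cv2.resize(a[50:245,250:390],None,fx=3,fy=3,interpolation=cv2.INTER_CUBIC)
o=np.zeros((590,780,3),'uint8');o[:325,:350]=k;o[:585,355:775]=b
cv2.imwrite('pics/w2.png',o)
```

```text
[ 5.16500e-01 -1.10000e-03  3.25000e-01  9.04594e+01] [-0.3   0.13  0.2   1.82 -0.03  1.2  -0.08]
```

View pics/w2.png

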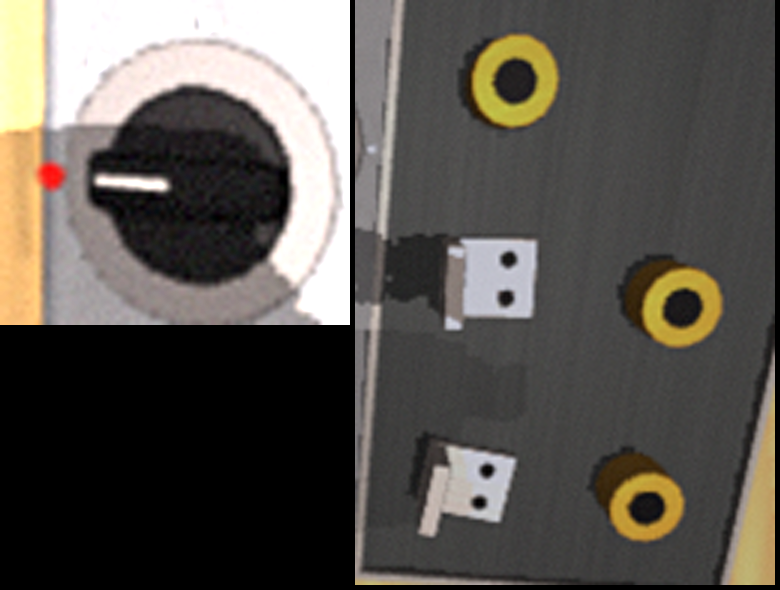

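The pointer is now at the red mark (pixel (130,184), about 176° yaw), so the plate is off. The parts haven't moved. I'll pick up bracket 1 first, gripping it by its leg.

```bash
cat >> h.py <<'E'
def rel(wps,start=None):
    for w in wps: plan([w],start)
E
python3 -c "
from h import *
rel([(.549,.0245,.14,90),(.549,.0245,.0725,90)])
print('transport');s=[.549,.0245,.2,90]
rel([(.39,.275,.2,90),(.39,.275,.05,90),(.39,.275,.019,90)],s)"
```

```text
mm 25.3 32.7 185.0  az 0.5  rows>=4.5
mm 25.3 32.7 252.5  az 0.5  rows>=6.1
transport
mm 250.5 -159.0 -0.0  az 0.0  rows>=7.1
mm 250.5 -159.0 150.0  az 0.0  rows>=8.0
mm 250.5 -159.0 181.0  az 0.0  rows>=8.3
```

step_arm(increments=[[[0,25,33,185,0,0,0.5],[0,25,33,185,0,0,0.5],[0,25,33,185,0,0,0.5],[0,25,33,185,0,0,0.5],[0,25,33,185,0,0,0.5],[0,25,33,225,0,0,0.5],[0,25,33,245,0,0,0.5],[0,25,33,252.5,0,0,0.5],[0,25,33,252.5,0,0,0.5],[0,25,33,252.5,0,0,0.5]]])

```text
t: 9.25
eef_pos: [0.5501, 0.024, 0.0735]
tool_rot: [0.0, 0.708, 0.706, 0.0]
contact_force: [0.1, 0.9, -0.5]
gripper_width: 0.499
grasp_force: 0.0
```

step_arm(increments=[[[-1,0,0,0,0,0,0],[-1,0,0,0,0,0,0],[-1,0,0,0,0,0,0],[-1,0,0,0,0,0,0],[-1,0,0,0,0,0,0],[-1,0,0,0,0,0,0],[-1,0,0,0,0,0,0]]], force=50)

```text
t: 9.83
eef_pos: [0.5505, 0.0242, 0.0744]
tool_rot: [0.001, 0.708, 0.706, 0.001]
contact_force: [-1.1, -0.3, 7.9]
gripper_width: 0.083
grasp_force: 49.7
```

step_arm(increments=[[[-1,0,0,-20,0,0,0],[-1,0,0,-60,0,0,0],[-1,0,0,-100,0,0,0],[-1,0,0,-127,0,0,0],[-1,0,0,-127,0,0,0],[-1,0,0,-127,0,0,0]]])

```text
t: 10.33
eef_pos: [0.5506, 0.0242, 0.2021]
tool_rot: [0.001, 0.708, 0.706, 0.002]
contact_force: [-0.3, -0.2, -0.7]
gripper_width: 0.086
grasp_force: 48.8
```

```bash
python3 -c "
from h import *
print(np.round(pose(),4))
rel([(.39,.275,.2,90),(.39,.275,.05,90),(.39,.275,.019,90)])"
```

```text
[5.50600e-01 2.42000e-02 2.02100e-01 8.97929e+01]
mm 250.2 -161.5 2.1  az -0.2  rows>=7.1
mm 250.2 -161.5 152.1  az -0.2  rows>=8.0
mm 250.2 -161.5 183.1  az -0.2  rows>=8.4
```

step_arm(increments=[[[-1,250,-161,2,0,0,0],[-1,250,-161,2,0,0,0],[-1,250,-161,2,0,0,0],[-1,250,-161,2,0,0,0],[-1,250,-161,2,0,0,0],[-1,250,-161,2,0,0,0],[-1,250,-161,2,0,0,0],[-1,250,-161,2,0,0,0],[-1,250,-161,2,0,0,0]]])

```text
t: 11.08
eef_pos: [0.3866, 0.277, 0.1966]
tool_rot: [-0.001, 0.706, 0.708, -0.001]
contact_force: [0.0, -1.0, -0.4]
gripper_width: 0.078
grasp_force: 48.9
```

step_arm(increments=[[[-1,0,0,40,0,0,0],[-1,0,0,80,0,0,0],[-1,0,0,120,0,0,0],[-1,0,0,150,0,0,0],[-1,0,0,165,0,0,0],[-1,0,0,173,0,0,0],[-1,0,0,178,0,0,0],[-1,0,0,179.5,0,0,0],[-1,0,0,179.5,0,0,0]]])

```text
t: 11.83
eef_pos: [0.3894, 0.2727, 0.0193]
tool_rot: [0.0, 0.709, 0.705, -0.001]
contact_force: [-1.4, -1.5, 2.0]
gripper_width: 0.081
grasp_force: 49.5
```

```bash
python3 -c "
from h import *
print(np.round(pose(),4),bot.get_obs()['contact_force'],np.round(bot.get_obs()['q'],2))
c=shot('wrist','t1.png')"
```

```text
[3.89400e-01 2.72700e-01 1.93000e-02 8.96832e+01] [-1.43741104 -1.50909881  1.96792739] [-0.75  0.49  0.    2.17 -0.    0.48 -0.75]
```

View pics/t1.png

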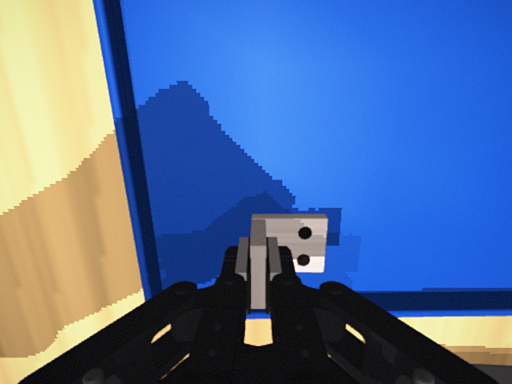

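Bracket 1 is on the tray floor. I'll release it, go back to the viewing pose and check the remaining parts.

step_arm(increments=[[[-0.3,0,0,0,0,0,0],[-0.3,0,0,0,0,0,0],[-0.3,0,0,0,0,0,0],[-0.3,0,0,-40,0,0,0],[-0.3,0,0,-80,0,0,0],[-0.3,0,0,-120,0,0,0],[-0.3,0,0,-160,0,0,0],[0,0,0,-190,0,0,0],[0,0,0,-190,0,0,0]]])

```text
t: 12.63
eef_pos: [0.3925, 0.2771, 0.2148]
tool_rot: [0.0, 0.709, 0.706, 0.006]
contact_force: [0.5, 0.2, 0.3]
gripper_width: 0.5
grasp_force: 0.0
```

step_arm(increments=[[[0,-273,131,-110,0,0,0],[0,-273,131,-110,0,0,0],[0,-273,131,-110,0,0,0],[0,-273,131,-110,0,0,0],[0,-273,131,-110,0,0,0],[0,-273,131,-110,0,0,0],[0,-273,131,-110,0,0,0],[0,-273,131,-110,0,0,0],[0,-273,131,-110,0,0,0],[0,-273,131,-110,0,0,0]]])

```text
t: 13.47
eef_pos: [0.5199, -0.0007, 0.3185]
tool_rot: [0.0, 0.71, 0.704, 0.0]
contact_force: [-0.4, 1.0, -0.3]
gripper_width: 0.503
grasp_force: 0.0
```

```bash
cat >> h.py <<'E'
def find(c, z=.0905, pr=True):
    """bushes (bright yellow ring) and bracket faces (white) on the plate"""
    hsv=cv2.cvtColor(c['image'],cv2.COLOR_RGB2HSV)
    for n,m,zz in [('bush',cv2.inRange(hsv,(22,120,100),(34,255,255)),.0905),('white',cv2.inRange(hsv,(0,0,130),(179,70,255)),.0685)]:
        nn,lab,st,cen=cv2.connectedComponentsWithStats(m)
        for i in range(1,nn):
            if st[i,4]<60: continue
            pts=np.argwhere(lab==i)[:,::-1].astype(np.float32)
            (u,v),r=cv2.minEnclosingCircle(pts) if n=='bush' else (tuple(cen[i]),0)
            w=ray(c,u,v,zz)
            if .5<w[0]<.72 and -.16<w[1]<.18 and (n=='white' and st[i,4]<900 or n=='bush' and r<20): print(n,np.round(w,3),st[i,4],round(r,1))
E
python3 - <<'E'
from h import *
import pickle
find(pickle.load(open('w2.pkl','rb')));print()
c=shot('wrist','w3.png');find(c)
print(np.round(pose(),4))
rel([(.544,-.073,.14,79.5),(.544,-.073,.0735,79.5)])
E
```

```text
bush [0.57  0.109] 500 15.2
bush [0.651 0.016] 341 13.5
bush [ 0.642 -0.078] 82 9.9
white [0.568 0.024] 722 0
white [ 0.561 -0.08 ] 549 0

bush [0.571 0.109] 519 15.4
bush [0.65  0.016] 364 13.5
bush [ 0.642 -0.078] 104 10.6
white [ 0.561 -0.08 ] 593 0
[5.19100e-01 1.20000e-03 3.17800e-01 8.97381e+01]
mm -74.1 25.2 177.8  az 10.2  rows>=4.7
mm -74.1 25.2 244.3  az 10.2  rows>=6.2
```

step_arm(increments=[[[0,-74,25,178,0,0,10],[0,-74,25,178,0,0,10],[0,-74,25,178,0,0,10],[0,-74,25,178,0,0,10],[0,-74,25,178,0,0,10],[0,-74,25,218,0,0,10],[0,-74,25,236,0,0,10],[0,-74,25,243,0,0,10],[0,-74,25,243,0,0,10],[0,-74,25,243,0,0,10]]])

```text
t: 14.35
eef_pos: [0.5443, -0.0718, 0.0757]
tool_rot: [-0.0, 0.767, 0.642, 0.0]
contact_force: [0.5, -0.0, -0.2]
gripper_width: 0.5
grasp_force: 0.0
```

step_arm(increments=[[[-1,0,0,0,0,0,0],[-1,0,0,0,0,0,0],[-1,0,0,0,0,0,0],[-1,0,0,0,0,0,0],[-1,0,0,0,0,0,0],[-1,0,0,0,0,0,0],[-1,0,0,0,0,0,0]]], force=50)

```text
t: 14.93
eef_pos: [0.5451, -0.0727, 0.0768]
tool_rot: [0.001, 0.767, 0.641, 0.001]
contact_force: [-1.5, 0.1, 6.4]
gripper_width: 0.084
grasp_force: 49.8
```

step_arm(increments=[[[-1,0,0,-20,0,0,0],[-1,0,0,-60,0,0,0],[-1,0,0,-100,0,0,0],[-1,0,0,-127,0,0,0],[-1,0,0,-127,0,0,0],[-1,0,0,-127,0,0,0]]])

```text
t: 15.43
eef_pos: [0.5453, -0.073, 0.2045]
tool_rot: [0.001, 0.767, 0.641, 0.002]
contact_force: [0.5, -1.1, -1.1]
gripper_width: 0.084
grasp_force: 48.9
```

```bash
python3 -c "
from h import *
print(np.round(pose(),4))
s=pose();rel([(.49,.1,.2,84),(.49,.275,.2,90)])
print();rel([(.49,.275,.021,90)],[.49,.275,.2,90])"
```

```text
[ 5.45300e-01 -7.30000e-02  2.04500e-01  7.97888e+01]
mm 160.4 -85.1 4.5  az -4.2  rows>=4.4
mm 332.7 -116.1 4.5  az -10.2  rows>=8.4

mm 0.0 0.0 179.0  az 0.0  rows>=4.3
```

step_arm(increments=[[[-1,333,-116,0,0,0,-10],[-1,333,-116,0,0,0,-10],[-1,333,-116,0,0,0,-10],[-1,333,-116,0,0,0,-10],[-1,333,-116,0,0,0,-10],[-1,333,-116,0,0,0,-10],[-1,333,-116,0,0,0,-10],[-1,333,-116,0,0,0,-10],[-1,333,-116,0,0,0,-10],[-1,333,-116,0,0,0,-10]]])

```text
t: 16.27
eef_pos: [0.4858, 0.2816, 0.2006]
tool_rot: [-0.001, 0.705, 0.709, -0.001]
contact_force: [-0.6, 1.0, -0.3]
gripper_width: 0.082
grasp_force: 48.8
```

step_arm(increments=[[[-1,0,0,40,0,0,0],[-1,0,0,80,0,0,0],[-1,0,0,120,0,0,0],[-1,0,0,150,0,0,0],[-1,0,0,165,0,0,0],[-1,0,0,173,0,0,0],[-1,0,0,178,0,0,0],[-1,0,0,181,0,0,0],[-1,0,0,181,0,0,0]]])

```text
t: 17.02
eef_pos: [0.4892, 0.2748, 0.0222]
tool_rot: [0.0, 0.709, 0.706, 0.0]
contact_force: [0.1, -0.3, -0.4]
gripper_width: 0.084
grasp_force: 48.9
```

```bash
python3 -c "
from h import *
print(np.round(pose(),4),bot.get_obs()['contact_force'])"
```

```text
[4.89200e-01 2.74800e-01 2.22000e-02 8.97448e+01] [ 0.10671418 -0.32306456 -0.41842935]
```

step_arm(increments=[[[-1,0,0,1,0,0,0],[-1,0,0,1,0,0,0],[-0.3,0,0,1,0,0,0],[-0.3,0,0,1,0,0,0],[-0.3,0,0,1,0,0,0],[-0.3,0,0,-40,0,0,0],[-0.3,0,0,-80,0,0,0],[-0.3,0,0,-120,0,0,0],[-0.3,0,0,-160,0,0,0],[0,0,0,-190,0,0,0]]])

```text
t: 17.85
eef_pos: [0.4897, 0.2757, 0.215]
tool_rot: [0.0, 0.708, 0.706, 0.002]
contact_force: [0.3, 1.1, -0.1]
gripper_width: 0.473
grasp_force: 0.0
```

step_arm(increments=[[[0,-275,31,-106,0,0,0],[0,-275,31,-106,0,0,0],[0,-275,31,-106,0,0,0],[0,-275,31,-106,0,0,0],[0,-275,31,-106,0,0,0],[0,-275,31,-106,0,0,0],[0,-275,31,-106,0,0,0],[0,-275,31,-106,0,0,0],[0,-275,31,-106,0,0,0],[0,-275,31,-106,0,0,0]]])

```text
t: 18.68
eef_pos: [0.5188, 0.0006, 0.3172]
tool_rot: [-0.0, 0.709, 0.706, 0.0]
contact_force: [-0.7, 0.8, 0.5]
gripper_width: 0.505
grasp_force: 0.0
```

Run:
```python
from h import *
c=shot('wrist','w4.png');find(c)
print(np.round(pose(),4))
rel([(.572,.108,.14,90),(.572,.108,.0665,90)])
```

```text
bush [0.57  0.109] 521 15.5
bush [0.651 0.016] 364 13.3
bush [ 0.64  -0.076] 95 9.9
[5.18600e-01 1.70000e-03 3.16700e-01 8.98856e+01]
mm 106.4 53.2 176.7  az -0.1  rows>=5.1
mm 106.4 53.2 250.2  az -0.1  rows>=6.6
```

step_arm(increments=[[[0.5,106,53,177,0,0,0],[0.5,106,53,177,0,0,0],[0.5,106,53,177,0,0,0],[0.5,106,53,177,0,0,0],[0.5,106,53,177,0,0,0],[0.5,106,53,215,0,0,0],[0.5,106,53,240,0,0,0],[0.5,106,53,249.5,0,0,0],[0.5,106,53,249.5,0,0,0],[0.5,106,53,249.5,0,0,0]]])

```text
t: 19.57
eef_pos: [0.5723, 0.1068, 0.0682]
tool_rot: [-0.0, 0.708, 0.706, -0.0]
contact_force: [0.3, 0.0, 0.8]
gripper_width: 0.749
grasp_force: 0.0
```

step_arm(increments=[[[-1,0,0,0,0,0,0],[-1,0,0,0,0,0,0],[-1,0,0,0,0,0,0],[-1,0,0,0,0,0,0],[-1,0,0,0,0,0,0],[-1,0,0,0,0,0,0],[-1,0,0,0,0,0,0]]], force=50)

```text
t: 20.15
eef_pos: [0.5736, 0.1064, 0.0701]
tool_rot: [0.001, 0.709, 0.706, 0.002]
contact_force: [-1.7, -0.9, 6.6]
gripper_width: 0.401
grasp_force: 49.3
```

step_arm(increments=[[[-1,0,0,-20,0,0,0],[-1,0,0,-60,0,0,0],[-1,0,0,-100,0,0,0],[-1,0,0,-133,0,0,0],[-1,0,0,-133,0,0,0],[-1,0,0,-133,0,0,0]]])

```text
t: 20.65
eef_pos: [0.5739, 0.1063, 0.2041]
tool_rot: [0.001, 0.709, 0.706, 0.003]
contact_force: [-0.2, 0.9, -2.2]
gripper_width: 0.404
grasp_force: 50.1
```

```bash
python3 -c "
from h import *
print(np.round(pose(),4))
rel([(.39,.365,.2,90)])"
```

```text
[ 0.5739  0.1063  0.2041 89.7676]
mm 258.0 -185.0 4.1  az -0.2  rows>=7.6
```

step_arm(increments=[[[-1,258,-185,4,0,0,0],[-1,258,-185,4,0,0,0],[-1,258,-185,4,0,0,0],[-1,258,-185,4,0,0,0],[-1,258,-185,4,0,0,0],[-1,258,-185,4,0,0,0],[-1,258,-185,4,0,0,0],[-1,258,-185,4,0,0,0],[-1,258,-185,4,0,0,0],[-1,258,-185,4,0,0,0]]])

```text
t: 21.48
eef_pos: [0.3862, 0.3656, 0.1956]
tool_rot: [-0.0, 0.707, 0.707, -0.001]
contact_force: [0.7, -1.1, -1.2]
gripper_width: 0.397
grasp_force: 50.3
```

step_arm(increments=[[[-1,0,0,40,0,0,0],[-1,0,0,80,0,0,0],[-1,0,0,120,0,0,0],[-1,0,0,150,0,0,0],[-1,0,0,168,0,0,0],[-1,0,0,178,0,0,0],[-1,0,0,182,0,0,0],[-1,0,0,184,0,0,0],[-1,0,0,184,0,0,0]]])

```text
t: 22.23
eef_pos: [0.3874, 0.3615, 0.0146]
tool_rot: [0.0, 0.709, 0.705, -0.003]
contact_force: [-9.5, -8.9, 25.9]
gripper_width: 0.403
grasp_force: 53.9
```

```bash
python3 -c "
from h import *
print(np.round(pose(),4),bot.get_obs()['contact_force'])"
```

```text
[3.8740e-01 3.6150e-01 1.4600e-02 8.9685e+01] [-9.51551229 -8.86557413 25.91253854]
```

step_arm(increments=[[[-1,0,0,-1,0,0,0],[0.3,0,0,-1,0,0,0],[0.3,0,0,-1,0,0,0],[0.3,0,0,-1,0,0,0],[0.3,0,0,-40,0,0,0],[0.3,0,0,-80,0,0,0],[0.3,0,0,-120,0,0,0],[0.3,0,0,-150,0,0,0],[0.3,-20,20,-180,0,0,0],[0.3,-50,40,-190,0,0,0]]])

```text
t: 23.07
eef_pos: [0.4294, 0.3188, 0.2077]
tool_rot: [-0.001, 0.706, 0.708, 0.004]
contact_force: [1.5, -0.0, -0.8]
gripper_width: 0.649
grasp_force: 0.0
```

step_arm(increments=[[[0.5,-312,93,-112,0,0,0],[0.5,-312,93,-112,0,0,0],[0.5,-312,93,-112,0,0,0],[0.5,-312,93,-112,0,0,0],[0.5,-312,93,-112,0,0,0],[0.5,-312,93,-112,0,0,0],[0.5,-312,93,-112,0,0,0],[0.5,-312,93,-112,0,0,0],[0.5,-312,93,-112,0,0,0],[0.5,-312,93,-112,0,0,0]]])

```text
t: 23.9
eef_pos: [0.5212, -0.0023, 0.3162]
tool_rot: [0.001, 0.711, 0.703, 0.001]
contact_force: [0.3, 0.4, -0.2]
gripper_width: 0.751
grasp_force: 0.0
```

Run:
```python
from h import *
c=shot('wrist','w5.png');find(c)
print(np.round(pose(),4))
rel([(.651,.0155,.15,90),(.651,.0155,.0675,90)])
```

```text
bush [0.651 0.016] 367 13.3
bush [ 0.645 -0.079] 116 11.4
[5.20400e-01 6.00000e-04 3.15200e-01 8.95612e+01]
mm 15.9 130.5 165.2  az -0.4  rows>=5.1
mm 15.9 130.5 247.7  az -0.4  rows>=6.7
```

step_arm(increments=[[[0.5,16,130,165,0,0,0],[0.5,16,130,165,0,0,0],[0.5,16,130,165,0,0,0],[0.5,16,130,165,0,0,0],[0.5,16,130,165,0,0,0],[0.5,16,130,205,0,0,0],[0.5,16,130,235,0,0,0],[0.5,16,130,246,0,0,0],[0.5,16,130,246,0,0,0],[0.5,16,130,246,0,0,0]]])

```text
t: 24.78
eef_pos: [0.6499, 0.0189, 0.0691]
tool_rot: [-0.0, 0.708, 0.706, 0.0]
contact_force: [0.4, 0.2, 1.0]
gripper_width: 0.752
grasp_force: 0.0
```

step_arm(increments=[[[-1,0,0,0,0,0,0],[-1,0,0,0,0,0,0],[-1,0,0,0,0,0,0],[-1,0,0,0,0,0,0],[-1,0,0,0,0,0,0],[-1,0,0,0,0,0,0],[-1,0,0,0,0,0,0]]], force=50)

```text
t: 25.37
eef_pos: [0.6515, 0.0181, 0.0716]
tool_rot: [0.001, 0.708, 0.706, 0.002]
contact_force: [-1.9, 0.9, 5.9]
gripper_width: 0.402
grasp_force: 49.4
```

step_arm(increments=[[[-1,0,0,-20,0,0,0],[-1,0,0,-60,0,0,0],[-1,0,0,-100,0,0,0],[-1,0,0,-133,0,0,0],[-1,0,0,-133,0,0,0],[-1,0,0,-133,0,0,0]]])

```text
t: 25.87
eef_pos: [0.6516, 0.0177, 0.2055]
tool_rot: [0.002, 0.708, 0.706, 0.003]
contact_force: [0.3, 0.0, -3.0]
gripper_width: 0.406
grasp_force: 50.4
```

```bash
python3 -c "
from h import *
print(np.round(pose(),4))
rel([(.55,.19,.2,90),(.465,.365,.2,90)]);rel([(.465,.365,.2,90)],[.55,.19,.2,90])"
```

```text
[6.51600e-01 1.77000e-02 2.05500e-01 8.97759e+01]
mm 171.9 -102.2 5.5  az -0.2  rows>=4.8
mm 346.5 -187.9 5.5  az -0.2  rows>=9.5
mm 175.0 -85.0 -0.0  az 0.0  rows>=4.7
```

step_arm(increments=[[[-1,346,-188,5,0,0,0],[-1,346,-188,5,0,0,0],[-1,346,-188,5,0,0,0],[-1,346,-188,5,0,0,0],[-1,346,-188,5,0,0,0],[-1,346,-188,5,0,0,0],[-1,346,-188,5,0,0,0],[-1,346,-188,5,0,0,0],[-1,346,-188,5,0,0,0],[-1,346,-188,5,0,0,0]]])

```text
t: 26.7
eef_pos: [0.458, 0.3701, 0.1953]
tool_rot: [-0.002, 0.706, 0.708, -0.001]
contact_force: [-1.5, 0.7, -1.9]
gripper_width: 0.4
grasp_force: 50.5
```

step_arm(increments=[[[-1,0,0,0,0,0,0],[-1,0,0,40,0,0,0],[-1,0,0,80,0,0,0],[-1,0,0,120,0,0,0],[-1,0,0,150,0,0,0],[-1,0,0,168,0,0,0],[-1,0,0,177,0,0,0],[-1,0,0,181,0,0,0],[-1,0,0,181,0,0,0],[-1,0,0,181,0,0,0]]])

```text
t: 27.53
eef_pos: [0.4635, 0.3639, 0.0162]
tool_rot: [0.0, 0.709, 0.706, 0.0]
contact_force: [0.4, -0.0, -0.5]
gripper_width: 0.399
grasp_force: 52.6
```

```bash
python3 -c "
from h import *
print(np.round(pose(),4),bot.get_obs()['contact_force'])"
```

```text
[4.63500e-01 3.63900e-01 1.62000e-02 8.97524e+01] [ 0.4165364  -0.02975451 -0.50967005]
```

step_arm(increments=[[[0.25,0,0,0,0,0,0],[0.25,0,0,0,0,0,0],[0.25,0,0,0,0,0,0],[0.25,0,0,0,0,0,0],[0.25,0,0,-40,0,0,0],[0.25,0,0,-80,0,0,0],[0.25,0,0,-120,0,0,0],[0.25,0,0,-150,0,0,0],[0.25,-20,10,-180,0,0,0],[0.25,-50,20,-190,0,0,0]]])

```text
t: 28.37
eef_pos: [0.4843, 0.3187, 0.2108]
tool_rot: [-0.0, 0.706, 0.708, 0.004]
contact_force: [1.6, 0.1, 0.2]
gripper_width: 0.63
grasp_force: 0.0
```

step_arm(increments=[[[0.5,-314,37,-112,0,0,0],[0.5,-314,37,-112,0,0,0],[0.5,-314,37,-112,0,0,0],[0.5,-314,37,-112,0,0,0],[0.5,-314,37,-112,0,0,0],[0.5,-314,37,-112,0,0,0],[0.5,-314,37,-112,0,0,0],[0.5,-314,37,-112,0,0,0],[0.5,-314,37,-112,0,0,0],[0.5,-314,37,-112,0,0,0]]])

```text
t: 29.2
eef_pos: [0.5194, -0.0029, 0.319]
tool_rot: [0.001, 0.711, 0.704, 0.001]
contact_force: [-0.7, 1.3, -0.0]
gripper_width: 0.75
grasp_force: 0.0
```

Run:
```python
from h import *
c=shot('wrist','w6.png');find(c)
print(np.round(pose(),4))
rel([(.646,-.081,.15,90),(.646,-.081,.0675,90)])
```

```text
bush [ 0.645 -0.08 ] 119 11.2
[ 5.19000e-01 -4.00000e-04  3.18100e-01  8.96618e+01]
mm -79.9 127.5 168.1  az -0.3  rows>=5.4
mm -79.9 127.5 250.6  az -0.3  rows>=7.0
```

View pics/w6.png

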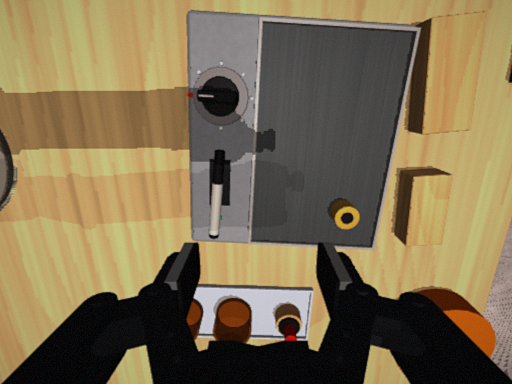

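The view shows only the last bush left on the plate, at pixel (347,217). The knob pointer is still at the red mark. I'll pick up the last bush.

step_arm(increments=[[[0.5,-80,127,168,0,0,0],[0.5,-80,127,168,0,0,0],[0.5,-80,127,168,0,0,0],[0.5,-80,127,168,0,0,0],[0.5,-80,127,168,0,0,0],[0.5,-80,127,208,0,0,0],[0.5,-80,127,238,0,0,0],[0.5,-80,127,249.5,0,0,0],[0.5,-80,127,249.5,0,0,0],[0.5,-80,127,249.5,0,0,0]]])

```text
t: 30.08
eef_pos: [0.6456, -0.0787, 0.0686]
tool_rot: [-0.001, 0.708, 0.706, -0.0]
contact_force: [0.5, 0.3, 0.5]
gripper_width: 0.749
grasp_force: 0.0
```

step_arm(increments=[[[-1,0,0,0,0,0,0],[-1,0,0,0,0,0,0],[-1,0,0,0,0,0,0],[-1,0,0,0,0,0,0],[-1,0,0,0,0,0,0],[-1,0,0,0,0,0,0],[-1,0,0,0,0,0,0]]], force=50)

```text
t: 30.67
eef_pos: [0.6473, -0.0799, 0.0714]
tool_rot: [0.001, 0.708, 0.706, 0.002]
contact_force: [-0.8, 0.4, 6.5]
gripper_width: 0.4
grasp_force: 49.3
```

step_arm(increments=[[[-1,0,0,-20,0,0,0],[-1,0,0,-60,0,0,0],[-1,0,0,-100,0,0,0],[-1,0,0,-133,0,0,0],[-1,0,0,-133,0,0,0],[-1,0,0,-133,0,0,0]]])

```text
t: 31.17
eef_pos: [0.6473, -0.0803, 0.2052]
tool_rot: [0.002, 0.708, 0.706, 0.003]
contact_force: [-0.6, 0.5, -2.7]
gripper_width: 0.397
grasp_force: 50.3
```

```bash
python3 -c "
from h import *
print(np.round(pose(),4))
rel([(.6,.13,.2,90)]);rel([(.54,.365,.2,90)],[.6,.13,.2,90])"
```

```text
[ 6.47300e-01 -8.03000e-02  2.05200e-01  8.97914e+01]
mm 210.2 -48.0 5.2  az -0.2  rows>=5.2
mm 235.0 -60.0 -0.0  az 0.0  rows>=5.8
```

step_arm(increments=[[[-1,210,-48,5,0,0,0],[-1,210,-48,5,0,0,0],[-1,210,-48,5,0,0,0],[-1,210,-48,5,0,0,0],[-1,210,-48,5,0,0,0],[-1,210,-48,5,0,0,0]]])

```text
t: 31.67
eef_pos: [0.5948, 0.1403, 0.1944]
tool_rot: [-0.003, 0.704, 0.71, -0.0]
contact_force: [-0.1, 2.7, -2.5]
gripper_width: 0.398
grasp_force: 50.3
```

step_arm(increments=[[[-1,235,-60,0,0,0,0],[-1,235,-60,0,0,0,0],[-1,235,-60,0,0,0,0],[-1,235,-60,0,0,0,0],[-1,235,-60,0,0,0,0],[-1,235,-60,0,0,0,0],[-1,235,-60,0,0,0,0],[-1,235,-60,0,0,0,0]]])

```text
t: 32.33
eef_pos: [0.5367, 0.3681, 0.1947]
tool_rot: [-0.001, 0.706, 0.708, -0.001]
contact_force: [0.2, -1.5, -2.0]
gripper_width: 0.399
grasp_force: 50.3
```

step_arm(increments=[[[-1,0,0,0,0,0,0],[-1,0,0,40,0,0,0],[-1,0,0,80,0,0,0],[-1,0,0,120,0,0,0],[-1,0,0,150,0,0,0],[-1,0,0,168,0,0,0],[-1,0,0,177,0,0,0],[-1,0,0,180,0,0,0],[-1,0,0,180,0,0,0],[-1,0,0,180,0,0,0]]])

```text
t: 33.17
eef_pos: [0.5405, 0.3639, 0.0171]
tool_rot: [0.0, 0.709, 0.705, 0.001]
contact_force: [-0.3, 0.0, -1.2]
gripper_width: 0.403
grasp_force: 52.3
```

```bash
python3 -c "
from h import *
print(np.round(pose(),4),bot.get_obs()['contact_force'])"
```

```text
[5.40500e-01 3.63900e-01 1.71000e-02 8.96675e+01] [-0.25723519  0.02086906 -1.20698518]
```

step_arm(increments=[[[-1,0,0,1,0,0,0],[0.25,0,0,1,0,0,0],[0.25,0,0,1,0,0,0],[0.25,0,0,1,0,0,0],[0.25,0,0,1,0,0,0],[0.25,0,0,-40,0,0,0],[0.25,0,0,-80,0,0,0],[0.25,0,0,-120,0,0,0],[0.25,0,0,-160,0,0,0],[0.25,0,0,-190,0,0,0]]])

```text
t: 34.0
eef_pos: [0.5401, 0.3655, 0.2102]
tool_rot: [0.0, 0.708, 0.706, 0.002]
contact_force: [0.5, 0.5, -0.5]
gripper_width: 0.625
grasp_force: 0.0
```

step_arm(increments=[[[0.25,-310,-20,-120,0,0,0],[0.25,-310,-20,-120,0,0,0],[0.25,-310,-20,-120,0,0,0],[0.25,-310,-20,-120,0,0,0],[0.25,-310,-20,-120,0,0,0],[0.25,-310,-20,-120,0,0,0],[0.25,-310,-20,-120,0,0,0],[0.25,-310,-20,-120,0,0,0],[0.25,-310,-20,-120,0,0,0]]])

```text
t: 34.75
eef_pos: [0.519, 0.0458, 0.33]
tool_rot: [0.002, 0.713, 0.702, 0.002]
contact_force: [1.1, -1.1, 0.0]
gripper_width: 0.626
grasp_force: 0.0
```

step_arm(increments=[[[0.25,-300,-20,0,0,0,0],[0.25,-300,-20,0,0,0,0],[0.25,-300,-20,0,0,0,0],[0.25,-300,-20,0,0,0,0],[0.25,-300,-20,0,0,0,0],[0.25,-300,-20,0,0,0,0],[0.25,-300,-20,0,0,0,0],[0.25,-300,-20,0,0,0,0],[0.25,-300,-20,0,0,0,0],[0.25,-300,-20,0,0,0,0]]])

```text
t: 35.58
eef_pos: [0.497, -0.2446, 0.3261]
tool_rot: [-0.0, 0.709, 0.705, 0.0]
contact_force: [0.3, 0.4, -0.3]
gripper_width: 0.628
grasp_force: 0.0
```

Run:
```python
from h import *
import pickle
c=shot('wrist');pickle.dump(c,open('w7.pkl','wb'))
print(np.round(pose(),4),np.round(bot.get_obs()['q'],2))
cv2.imwrite('pics/w7.png',cv2.resize(c['image'][:,:,::-1],(800,600),interpolation=cv2.INTER_CUBIC))
```

```text
[ 0.4974 -0.2434  0.326  89.8508] [-0.3   0.24  0.78  1.77 -0.18  1.21  0.53]
```

View pics/w7.png

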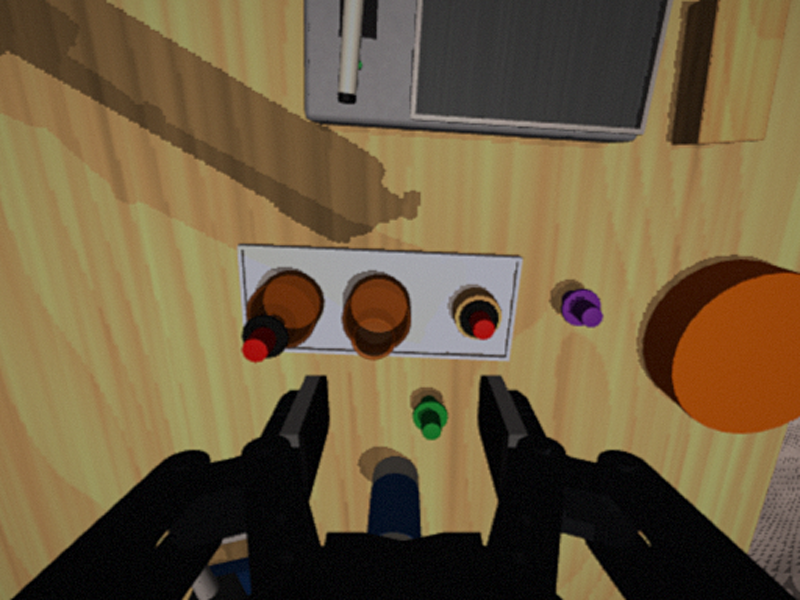

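The stand's stopper grip top is at about (484,328), the open bottle's mouth at about (375,335), and the other bottle is stoppered on the left at (255,348). I'll enlarge the mouth area.

Run:
```python
from h import *
import pickle
c=pickle.load(open('w7.pkl','rb'));a=c['image'][:,:,::-1]
k=cv2.resize(a[165:235,150:340],None,fx=4,fy=6,interpolation=cv2.INTER_CUBIC)
k=np.clip(k.astype(float)*1.6,0,255).astype('uint8')
cv2.imwrite('pics/w7c.png',k)
hsv=cv2.cvtColor(c['image'],cv2.COLOR_RGB2HSV)
m=cv2.inRange(hsv,(0,180,120),(6,255,255))|cv2.inRange(hsv,(175,180,120),(179,255,255))
n,l,s,ce=cv2.connectedComponentsWithStats(m)
for i in range(1,n):
    if s[i,4]>20: print(s[i],ce[i],ray(c,*ce[i],.07),ray(c,*ce[i],.138))
for u,v in [(245,246),(523,257),(510,359),(243,350)]: print(ray(c,u*.64,v*.64,.01))
```

```text
[303 205  14  12 125] [309.288 210.496] [ 0.57436546 -0.32191483] [ 0.56130376 -0.29470407]
[155 217  16  15 175] [162.51428571 223.88571429] [ 0.34974615 -0.3428034 ] [ 0.37492486 -0.31203645]
[ 0.33151246 -0.25115957]
[ 0.6236171  -0.26455047]
[ 0.61828148 -0.38299922]
[ 0.31512524 -0.37010279]
```

View pics/w7c.png

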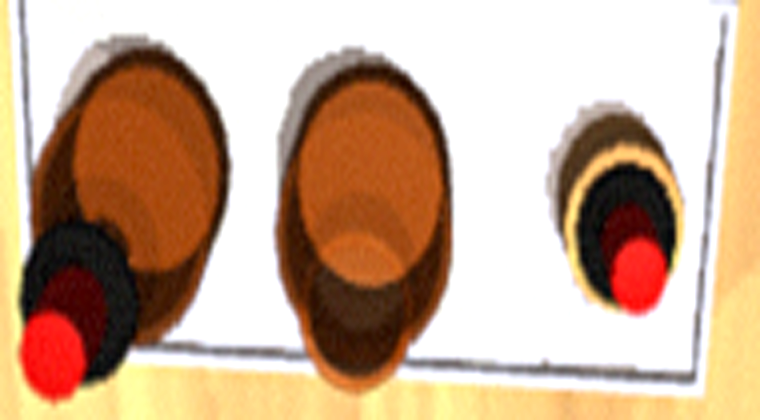

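The crop shows the open bottle's rim as an ellipse centred near (357,306), and the stand's stopper collar near (628,230).

Run:
```python
from h import *
import pickle
c=pickle.load(open('w7.pkl','rb'))
r=lambda u,v,z: np.round(ray(c,u/4+150,v/6+165,z),4)
print('mouth',r(357,306,.104),'rim L/R',r(302,315,.104),r(412,315,.104),'rim bottom',r(355,393,.104))
print('base',r(371,183,.006)); print('collar',r(628,230,.042),'ring',r(625,225,.036)); print('stopped collar',r(80,302,.11))
t=pickle.load(open('d0.pkl','rb'))['side']
for p in [(.461,-.311,.104)]: print(proj(t,p))
a=t['image'][:,:,::-1][235:325,230:330]
for x,y,h in [(.461,-.311,.104),(.575,-.322,.07),(.373,-.311,.138)]:
    u,v=proj(t,(x,y,h)); print(np.round([u,v],1))
a=cv2.resize(a,None,fx=6,fy=6,interpolation=cv2.INTER_CUBIC)
u,v=proj(t,(.461,-.311,.104)); cv2.circle(a,(int((u-230+.5)*6),int((v-235+.5)*6)),3,(0,255,0),-1)
u,v=proj(t,(.575,-.322,.07)); cv2.circle(a,(int((u-230+.5)*6),int((v-235+.5)*6)),3,(0,255,0),-1)
cv2.imwrite('pics/s7.png',a)
rel([(.575,-.322,.12,90),(.575,-.322,.0425,90)])
```

```text
mouth [ 0.4707 -0.316 ] rim L/R [ 0.4514 -0.3182] [ 0.4898 -0.3184] rim bottom [ 0.4694 -0.3383]
base [ 0.4705 -0.3191]
collar [ 0.5754 -0.3207] ring [ 0.5752 -0.3215]
stopped collar [ 0.3763 -0.312 ]
[282.54695784 267.40545051]
[282.5 267.4]
[314.7 254.1]
[256.5 279.9]
mm -78.4 77.8 206.0  az -0.1  rows>=5.6
mm -78.4 77.8 283.5  az -0.1  rows>=7.3
```

View pics/s7.png

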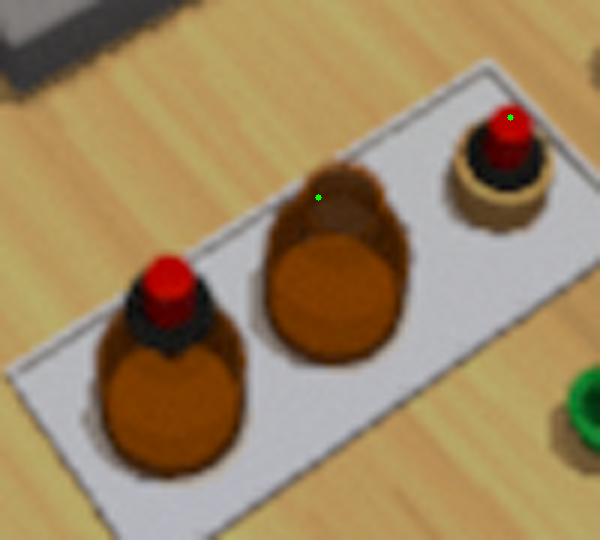

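The side view agrees with the stopper position. The rim is centred at about (343,200) in this crop, to the right of my old guess and close to the wrist estimate of (0.470, -0.317). Now I'll grasp the stopper.

step_arm(increments=[[[0.1,-78,78,206,0,0,0],[0.1,-78,78,206,0,0,0],[0.1,-78,78,206,0,0,0],[0.1,-78,78,206,0,0,0],[0.1,-78,78,206,0,0,0],[0.1,-78,78,206,0,0,0],[0.1,-78,78,240,0,0,0],[0.1,-78,78,265,0,0,0],[0.1,-78,78,275,0,0,0],[0.1,-78,78,275,0,0,0]]])

```text
t: 36.47
eef_pos: [0.5741, -0.3196, 0.0485]
tool_rot: [-0.003, 0.707, 0.707, -0.0]
contact_force: [-0.4, -0.4, 0.3]
gripper_width: 0.548
grasp_force: 0.0
```

Run:
```python
from h import *
import pickle
t=pickle.load(open('d0.pkl','rb'))['side']
print('rim side',ray(t,230+343/6-.5,235+200/6-.5,.104),'top grip',ray(t,230+511/6-.5,235+120/6-.5,.07))
print(np.round(pose(),4)); rel([(.575,-.322,.0425,90)])
```

```text
rim side [ 0.46892376 -0.318858  ] top grip [ 0.57413552 -0.32291827]
[ 5.74100e-01 -3.19600e-01  4.85000e-02  8.99474e+01]
mm -2.4 0.9 6.0  az -0.1  rows>=0.2
```

step_arm(increments=[[[0.1,-1,0.5,3,0,0,0],[0.1,-2,0.5,6,0,0,0],[0.1,-2,0.5,7,0,0,0],[0.1,-2,0.5,7,0,0,0],[0.1,-2,0.5,7,0,0,0]]])

```text
t: 36.88
eef_pos: [0.5757, -0.3252, 0.0453]
tool_rot: [0.001, 0.708, 0.706, 0.0]
contact_force: [-0.1, -1.1, 0.1]
gripper_width: 0.552
grasp_force: 0.0
```

step_arm(increments=[[[-1,0,0,0,0,0,0],[-1,0,0,0,0,0,0],[-1,0,0,0,0,0,0],[-1,0,0,0,0,0,0],[-1,0,0,0,0,0,0],[-1,0,0,0,0,0,0]]], force=50)

```text
t: 37.38
eef_pos: [0.5755, -0.3251, 0.0449]
tool_rot: [0.0, 0.708, 0.706, 0.0]
contact_force: [-1.1, 0.7, 6.1]
gripper_width: 0.241
grasp_force: 48.8
```

```bash
python3 -c "
from h import *
print(np.round(pose(),4),bot.get_obs()['contact_force'])"
```

```text
[ 5.75500e-01 -3.25100e-01  4.49000e-02  8.97862e+01] [-1.09299003  0.68932562  6.10455398]
```

step_arm(increments=[[[-1,0,0,-15,0,0,0],[-1,0,0,-40,0,0,0],[-1,0,0,-80,0,0,0],[-1,0,0,-115,0,0,0],[-1,0,0,-115,0,0,0],[-1,0,0,-115,0,0,0]]])

```text
t: 37.88
eef_pos: [0.5764, -0.326, 0.1624]
tool_rot: [0.002, 0.708, 0.706, 0.001]
contact_force: [-0.3, -0.8, -1.0]
gripper_width: 0.239
grasp_force: 48.9
```

step_arm(increments=[[[-1,2,-30,0,0,0,0],[-1,4,-60,0,0,0,0],[-1,4,-90,0,0,0,0],[-1,4,-105,0,0,0,0],[-1,4,-105,0,0,0,0],[-1,4,-105,0,0,0,0],[-1,4,-105,0,0,0,0],[-1,4,-105,0,0,0,0]]])

```text
t: 38.55
eef_pos: [0.4714, -0.3201, 0.1589]
tool_rot: [-0.0, 0.708, 0.706, -0.0]
contact_force: [-0.2, -0.6, -0.4]
gripper_width: 0.244
grasp_force: 49.0
```

Run:
```python
from h import *
import pickle
print(np.round(pose(),4),bot.get_obs()['contact_force'])
c=shot('wrist');s=shot('side');pickle.dump((c,s),open('w8.pkl','wb'))
p=pose();foot=(p[0],p[1]+.003,p[2]-.035)
u,v=proj(s,foot);print('foot side px',u,v,'mouth',proj(s,(.47,-.318,.104)),'wrist foot',proj(c,foot),'mouth',proj(c,(.47,-.318,.104)))
A=cv2.resize(s['image'][:,:,::-1][215:305,245:325],(480,540),interpolation=cv2.INTER_CUBIC)
B=cv2.resize(c['image'][:,:,::-1][200:384,200:312],None,fx=2.8,fy=2.8,interpolation=cv2.INTER_CUBIC)
o=np.zeros((540,800,3),'uint8');o[:,:480]=A;o[:B.shape[0],484:484+B.shape[1]]=B
cv2.imwrite('pics/w8.png',o)
```

```text
[ 0.4714 -0.3201  0.1589 89.8795] [-0.19441292 -0.60506804 -0.43556175]
foot side px 287.29188176131396 263.2443299999572 mouth [286.76154605 267.38966846] wrist foot [257.30787322 222.18200195] mouth [255.80524527 212.11251633]
```

View pics/w8.png

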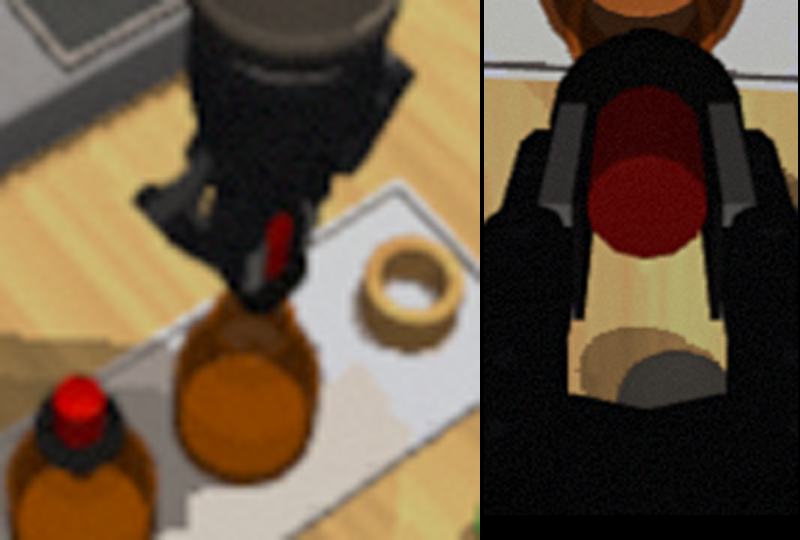

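The stopper is held upright between the fingers, with its grip top at crop pixel (647,205), and it hangs over the open bottle's neck. I'll work out where its axis lies.

Run:
```python
from h import *
import pickle
c,s=pickle.load(open('w8.pkl','rb'))
p=pose();f=p[2]-.035
print('grip top',ray(c,200+(647-484)/2.8,200+205/2.8,f+.06))
print('collar far edge',ray(c,200+(645-484)/2.8,200+30/2.8,f+.032),'collar sides',ray(c,200+(555-484)/2.8,200+105/2.8,f+.032),ray(c,200+(738-484)/2.8,200+105/2.8,f+.032))
for n,z in [('bottle neck side L/R at rim',.104)]:
    print(n,ray(s,245+205/6,215+330/6,z))
```

```text
grip top [ 0.47175011 -0.3173996 ]
collar far edge [ 0.47142622 -0.29605066] collar sides [ 0.45296834 -0.31249848] [ 0.49039292 -0.31259264]
bottle neck side L/R at rim [ 0.4488001  -0.31134105]
```

step_arm(increments=[[[-1,-0.5,-1.5,0,0,0,0],[-1,-0.5,-1.5,5,0,0,0],[-1,-0.5,-1.5,10,0,0,0],[-1,-0.5,-1.5,15,0,0,0],[-1,-0.5,-1.5,20,0,0,0],[-1,-0.5,-1.5,25,0,0,0],[-1,-0.5,-1.5,30,0,0,0],[-1,-0.5,-1.5,30,0,0,0]]])

```text
t: 39.32
eef_pos: [0.4682, -0.3206, 0.128]
tool_rot: [-0.001, 0.708, 0.706, -0.0]
contact_force: [0.2, -0.5, -0.8]
gripper_width: 0.239
grasp_force: 49.0
```

step_arm(increments=[[[-1,0,0,3,0,0,0],[-1,0,0,6,0,0,0],[-1,0,0,9,0,0,0],[-1,0,0,12,0,0,0],[-1,0,0,12,0,0,0]]])

```text
t: 39.73
eef_pos: [0.4685, -0.3208, 0.1167]
tool_rot: [-0.0, 0.708, 0.706, -0.0]
contact_force: [-0.6, 1.3, -0.3]
gripper_width: 0.237
grasp_force: 49.0
```

```bash
python3 -c "
from h import *
print(np.round(pose(),4),bot.get_obs()['contact_force'])"
```

```text
[ 0.4685 -0.3208  0.1167 89.7961] [-0.62973579  1.34897981 -0.31052024]
```

step_arm(increments=[[[-1,0,0,1,0,0,0],[-1,0,0,2,0,0,0],[-1,0,0,3,0,0,0],[-1,0,0,4,0,0,0],[-1,0,0,4,0,0,0],[-1,0,0,4.5,0,0,0],[-1,0,0,4.5,0,0,0]]])

```text
t: 40.32
eef_pos: [0.4688, -0.3211, 0.1129]
tool_rot: [0.0, 0.708, 0.706, 0.0]
contact_force: [0.3, -0.1, 0.9]
gripper_width: 0.239
grasp_force: 49.1
```

step_arm(increments=[[[-1,0,0,0.5,0,0,0],[-1,0,0,1,0,0,0],[-1,0,0,1,0,0,0]]])

```text
t: 40.57
eef_pos: [0.4689, -0.3212, 0.1128]
tool_rot: [0.0, 0.708, 0.706, 0.0]
contact_force: [-2.5, 2.2, 11.1]
gripper_width: 0.241
grasp_force: 49.9
```

It's seated: 11 N of reaction at exactly the expected height. I'll release it and check.

step_arm(increments=[[[-0.2,0,0,0,0,0,0],[-0.2,0,0,0,0,0,0],[-0.2,0,0,0,0,0,0],[-0.2,0,0,0,0,0,0],[-0.2,0,0,-20,0,0,0],[-0.2,0,0,-60,0,0,0],[-0.2,0,0,-100,0,0,0],[-0.2,0,0,-140,0,0,0],[-0.2,0,0,-180,0,0,0],[-0.2,0,0,-215,0,0,0]]])

```text
t: 41.4
eef_pos: [0.4685, -0.3214, 0.3294]
tool_rot: [0.001, 0.709, 0.706, 0.0]
contact_force: [0.1, 0.1, 0.4]
gripper_width: 0.397
grasp_force: 0.0
```

step_arm(increments=[[[-0.2,77,30,0,0,0,0],[-0.2,77,30,0,0,0,0],[-0.2,77,30,0,0,0,0],[-0.2,77,30,0,0,0,0],[-0.2,77,30,0,0,0,0],[-0.2,77,30,0,0,0,0],[-0.2,77,30,0,0,0,0]]])

```text
t: 41.98
eef_pos: [0.4982, -0.2456, 0.3267]
tool_rot: [-0.0, 0.709, 0.705, -0.0]
contact_force: [-0.2, -0.0, -0.2]
gripper_width: 0.4
grasp_force: 0.0
```

Run:
```python
from h import *
import pickle
print(np.round(pose(),4))
c=shot('wrist');s=shot('side');t=shot('top');pickle.dump((c,s,t),open('w9.pkl','wb'))
A=cv2.resize(c['image'][:,:,::-1][150:240,140:345],(800,350),interpolation=cv2.INTER_CUBIC)
B=cv2.resize(s['image'][:,:,::-1][125:230,120:300],(400,240),interpolation=cv2.INTER_CUBIC)
C=cv2.resize(t['image'][:,:,::-1][150:270,130:300],(400,240),interpolation=cv2.INTER_CUBIC)
cv2.imwrite('pics/w9.png',np.vstack([A,np.hstack([B,C])]))
hsv=cv2.cvtColor(c['image'],cv2.COLOR_RGB2HSV)
m=cv2.inRange(hsv,(0,180,100),(6,255,255))|cv2.inRange(hsv,(175,180,100),(179,255,255))
n,l,st,ce=cv2.connectedComponentsWithStats(m)
for i in range(1,n):
    if st[i,4]>40: print(st[i],ray(c,*ce[i],.138))
```

```text
[ 0.4982 -0.2456  0.3267 89.637 ]
[154 216  17  15 181] [ 0.37507193 -0.31182188]
[228 220  16  15 177] [ 0.46894033 -0.31811614]
```

View pics/w9.png

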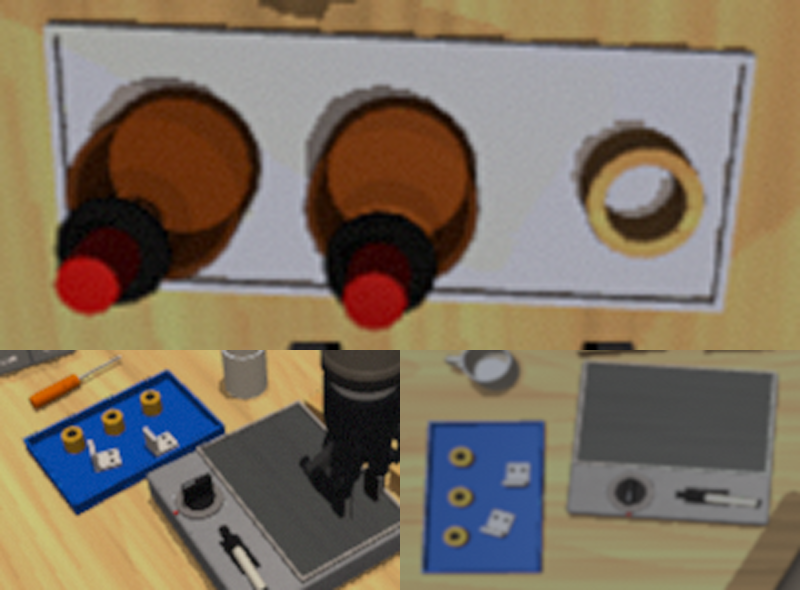

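The check picture shows both bottles stoppered and the stand empty. All five parts stand apart on the tray floor, the plate is empty and the knob is at off. Handing in.

```bash
python3 -c "
from h import *
print(bot.hand_in())"
```

```text
the job is handed in; nothing more can be done
None
```

The job is done and handed in at about 42 s, with no verdict returned: the knob is at its off stop, all five parts are apart on the tray floor, and the spare stopper is fully home in the open bottle. One bracket had turned slightly in the tray after I placed it, but it is still upright and inside.

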